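# Sort the stripped-down pruner parts into the bench trays

## Robot

A 6-joint arm with a two-finger parallel gripper is mounted at the origin on the work surface. World frame = base frame: x ahead of the robot, y to its left, z up, the work surface at z = 0. Lengths are in m, angles in rad, forces in N, time in s.
With the tool pointing down it reaches from about 0.25 to 0.775 m from the base axis. Payload 4 kg.
Tool frame: the origin (TCP) lies at the centre of the arm's flange, where the gripper is bolted on; the fingertips stand 199 mm ahead of it and the grasp point (between the pads) lies 180 mm ahead of it; z points along the fingers, y is the line along which they close (so a half turn about z gives the same grasp; the last joint's range is limited). The gripper opens to 94 mm and grips with 3 to 60 N. Pads are 16 mm wide; open, the fingers measure 119 mm over their backs; the gripper's body (75 mm by 177 mm) begins 78 mm behind the grasp point.
Start: joints at [1.144, 0.087, 1.371, -0, 1.684, -0.103], TCP at [0.175, 0.521, 0.405] pointing down, gripper open.
Joint ranges: [-3.1, 3.1], [-0.76, 2.03], [0.27, 2.55], [-1.08, 4.22], [0.17, 2.65], [-2.57, 2.57]. Speed limits (rad/s): [2.79, 2.79, 3.14, 3.14, 3.14, 3.14].

## Interface

Orientations are given as [roll, pitch, yaw] about the fixed x, y, z axes, in that order (R = Rz(yaw) Ry(pitch) Rx(roll)).
In Python, from bench import robot, eyes, models gives the robot as it stands.
- The arm moves only by the tool step_arm, never from a script. Its argument "commands" is a list that holds one entry, the list of rows, each a list of 7 numbers: the shift along the tool's x, y, z in mm, then the turn, a rotation vector about the tool's x, y, z in rad, then the finger opening in mm, from 0 to 94. In form: [[[tx, ty, tz, wx, wy, wz, gripper], ...]]. A call has 1 to 20 rows; each row shifts and turns the commanded pose from where the row before left it, along the tool's axes as they then stand; what a row does not reach is not made up. A row lasts 1/8 s, in which the tool goes at most 62.5 mm and 10.7 degrees, less where a joint would pass 70% of its speed; a pose out of reach is approached as far as the arm can. A call is refused whole if a number of a shift passes 62.5 or a number of a turn 0.188, either way. A call with a gripper value outside its range is refused whole. The fingers move at their own pace and stop on an object; the grip force is fixed at half the most. Time passes only in rows, so rows that do not move let the fingers close. It gives the time, the measured TCP pose, the force, the opening and the grip force at its end, in the units of the state.
- robot.get_obs(): the state, without advancing time (a new reading comes with each control period).
- eyes.snapshot(name): name is "scene" or "top"; returns a dict with "color" (400x640x3 uint8, red, green, blue), "camera_matrix" (3x3 intrinsics, pixels), "eye" and "rotation" of the camera in the world. Camera axes: x right, y up, looking along -z (the intrinsics and any distortion apply to the point x, -y, -z); pixel columns grow to the right and rows downward; lengths in m; the calibration is good to about 2 mm. A picture is of the moment at which its call begins. There is no depth.
- robot.close_job(): hands the job in; it is judged then, once.
Trained networks look in a picture, given as the dict that the camera call returned (one of the last four; its "shot" number tells which), for a name from the list of things; names that differ only in an ending like _2 or _b are one class to them, and where a whole thing is asked for, a point or a joint stands for the part that bears it (a point fixed in the world has none). Each returns a list of dicts, best first, with "confidence" (0 to 1); they miss things now and then, are a little off and sometimes report something else, mostly with a low value. They report only what shows in the picture. A call takes as long as a camera call. They do not tell look-alikes from the thing itself.
- models.masks_of(picture, query): "mask" (400x640 bool, what is visible of it) and "xy" ([column, row] in pixels, amid what is visible of it).
- models.tip_of(picture, query): "xy" ([column, row] in pixels: a listed point, or the origin of a listed thing).
The state is a dict: "time": time; "joint_positions": joint angles; "qvel": joint speeds; "joint_torque": joint torques, N m; "tool_pos": TCP position; "ee_rot": TCP orientation; "wrist_force": force on the tool from outside, world axes, zero at the start; "wrist_torque": the same for the moment, N m; "width": finger opening in m; "finger_force": force on a finger pad.
Only numpy, scipy, OpenCV 4.12 (cv2) and the standard library are available. Lean on these libraries where they do the work, as an engineer would, in place of code of your own. Each camera call takes 0.05 s, during which the arm holds its last target. There are 200 camera calls.

## Task

Sort the parts of the dismantled garden pruners: the two handle grips go in the blue tray and the two hexagon nuts in the white tray, one to each bay whatever their colour, and the blade goes in the green tray. Every part must lie flat on its tray's floor, the same side up as it lies now, not leaning on a wall or divider. Leave the grease tin and the assembled pruners where they are.

Things in the scene. Friction and masses are not known exactly. Their poses are not given: they have to be found in the camera images.
- yellow_grip: Yellow plastic handle grip with five black ribs: a bar 80 (x) x 30 (y) x 26 (z) mm with rounded edges, lying flat on the bench, 60 g. Origin: centre of its underside; x along its length, z up; grasp across y at the middle. Any yaw.
- red_grip: Red plastic handle grip with five black ribs: a bar 80 (x) x 30 (y) x 26 (z) mm with rounded edges, lying flat on the bench, 60 g. Origin: centre of its underside; x along its length, z up; grasp across y at the middle. Any yaw.
- steel_nut: Bright grey steel long hexagon nut, 30 mm across flats (34.6 across corners), 24 mm high, standing on the bench with its dark hole upward, about 100 g. Origin: centre of its underside, z up; one pair of flats faces +y and -y, the others follow every 60 degrees. Any yaw.
- brass_nut: Golden brass long hexagon nut, 30 mm across flats (34.6 across corners), 24 mm high, standing on the bench with its dark hole upward, about 100 g. Origin: centre of its underside, z up; one pair of flats faces +y and -y, the others follow every 60 degrees. Any yaw.
- blade: Grey steel pruner blade lying flat, 7 mm thick, with a round brass pivot boss (22 mm diameter, 14 mm high; grasp here, closing along y). It runs from x = -40 (straight tang, 18 mm wide) to +43 mm (curved beak, out to y = +22 mm); near the boss it is no wider than the boss. About 110 g. Origin: centre of the boss's underside, z up. Any yaw.
- blue_tray: Blue tray, for the handle grips. Low open tray fixed to the bench, 112 (x) x 124 (y) mm outside, 13 mm high; floor 3 mm, walls 4 mm thick. A 4 mm divider along its x axis, as high as the walls, makes two bays, each 104 (x) x 56 (y) mm inside, centred at y = +30 and -30 mm. Origin: centre of the underside, z up; yaw within 20 degrees of the world's. A grip fits lengthwise along x.
- white_tray: White tray, for the nuts. Low open tray fixed to the bench, 112 (x) x 124 (y) mm outside, 13 mm high; floor 3 mm, walls 4 mm thick. A 4 mm divider along its x axis, as high as the walls, makes two bays, each 104 (x) x 56 (y) mm inside, centred at y = +30 and -30 mm. Origin: centre of the underside, z up; yaw within 20 degrees of the world's. 
- green_tray: Green tray, for the blade: low open tray, fixed to the bench, 112 (x) x 124 (y) mm outside, 13 mm high, floor 3 mm thick, walls 4 mm, no divider: 104 x 116 mm inside. Origin: centre of the underside, z up; yaw within about 20 degrees of the world's.
- tin: Bystander: a black round grease tin with a grey lid, 54 mm diameter, 46 mm high, standing loose among the parts. Origin: centre of its underside, z up.
- pruners: Bystander: a pair of pruners with two orange handles lying loose beyond the trays, about 180 (x) x 80 (y) x 14 mm. Origin: under the pivot; x points along the blades, the handles to -x.
Not all that is in view belongs to the job. Of the things shaped like the brass_nut, the golden one is meant.

How it is judged:
At the end, for the whole second after the job is handed in: Each part flat on its tray's floor (underside under 7 mm above the tray's, tilt under 0.12 rad, same side up), grips and nuts one to a bay, 12-48 mm off the middle line; grips within 30, nuts 42, blade 48 mm of centre along x; all at rest; tin upright, tin and pruners moved under 25 mm (x of yellow_grip in the frame of blue_tray between -0.03 and 0.03 m and z of yellow_grip in the frame of blue_tray between 0 and 0.007 m and angle between each of yellow_grip, red_grip, steel_nut, brass_nut, blade's own z axis and vertical below 0.12 rad and x of red_grip in the frame of blue_tray between -0.03 and 0.03 m and z of red_grip in the frame of blue_tray between 0 and 0.007 m and ((y of yellow_grip in the frame of blue_tray between 0.012 and 0.048 m and y of red_grip in the frame of blue_tray between -0.048 and -0.012 m) or (y of yellow_grip in the frame of blue_tray between -0.048 and -0.012 m and y of red_grip in the frame of blue_tray between 0.012 and 0.048 m)) and x of steel_nut in the frame of white_tray between -0.042 and 0.042 m and z of steel_nut in the frame of white_tray between 0 and 0.007 m and x of brass_nut in the frame of white_tray between -0.042 and 0.042 m and z of brass_nut in the frame of white_tray between 0 and 0.007 m and ((y of steel_nut in the frame of white_tray between 0.012 and 0.048 m and y of brass_nut in the frame of white_tray between -0.048 and -0.012 m) or (y of steel_nut in the frame of white_tray between -0.048 and -0.012 m and y of brass_nut in the frame of white_tray between 0.012 and 0.048 m)) and x of blade in the frame of green_tray between -0.048 and 0.048 m and z of blade in the frame of green_tray between 0 and 0.007 m and y of blade in the frame of green_tray between -0.052 and 0.052 m and linear speed of each of yellow_grip, red_grip, steel_nut, brass_nut, blade below 0.02 m/s and angular speed of each of yellow_grip, red_grip, steel_nut, brass_nut, blade below 0.3 rad/s and distance of each of tin, pruners from where it was at the start of the episode below 0.025 m and angle between tin's own z axis and vertical below 0.3 rad); the robot touches nothing.
It fails at once if the grease tin was shoved by more than 25 mm or knocked over (distance of tin from where it was at the start of the episode above 0.025 m or angle between tin's own z axis and vertical above 0.3 rad).
It fails at once if the assembled pruners were shoved by more than 25 mm (distance of pruners from where it was at the start of the episode above 0.025 m).
It also fails if it takes over 109 s, if anything falls off the work surface, if the arm or the gripper's body presses on something with over 40 N, if the wrist force passes 120 N, or if a joint passes its speed limit or range.

## Working session

There is one attempt and no reset: what is moved stays moved. The work goes in short steps, Python scripts to look and compute and a tool call to move; the robot and the scene stay as the last step left them, time stands still between calls to the robot, and variables do not carry over. Pictures are saved under pics/ and viewed, at most 14 in all, crops included, and the job is handed in when it is done.

Besides the shell and the picture viewer there is one more tool, called after "Request:" by a JSON object that holds its "name" and its "arguments". step_arm: Moves the arm, as the interface text tells. Its arguments: {"type":"object","properties":{"commands":{"type":"array"}},"required":["commands"]}

```bash
ls; mkdir -p pics; python3 - <<'E'
from bench import robot, eyes, models
import cv2
o=robot.get_obs(); print(o['time'],o['tool_pos'],o['ee_rot'],o['width'])
for n in ['scene','top']:
    p=eyes.snapshot(n); cv2.imwrite(f'pics/{n}0.png',p['color'][:,:,::-1]); print(n,p['camera_matrix'],p['eye'],p['rotation'],[k for k in p])
    for q in ['yellow_grip','red_grip','steel_nut','brass_nut','blade','blue_tray','white_tray','green_tray','tin','pruners']:
        print(q,[(round(d['confidence'],2),[round(float(v)) for v in d['xy']]) for d in models.tip_of(p,q)],[(round(d['confidence'],2),[round(float(v)) for v in d['xy']],int(d['mask'].sum())) for d in models.masks_of(p,q)])
E
```

```text
pics
0.0 [0.17494326 0.52130831 0.4035336 ] [-3.13942344e+00 -1.85315748e-04  2.81781653e+00] 0.09400551303592856
scene [[518.72055098   0.         322.40265604]
 [  0.         518.72055098 194.50192907]
 [  0.           0.           1.        ]] [ 1.30162207 -0.11913397  0.97008054] [ 0.64751712 -0.00412454  1.38169199] ['color', 'camera_matrix', 'eye', 'rotation', 'shot']
yellow_grip [(0.95, [279, 157]), (0.68, [454, 148]), (0.55, [222, 166])] [(0.84, [275, 155], 420)]
red_grip [(0.59, [222, 206])] [(0.82, [223, 204], 510), (0.55, [277, 156], 405)]
steel_nut [(0.52, [225, 163])] [(0.67, [222, 161], 162)]
brass_nut [(0.76, [420, 184]), (0.61, [395, 189]), (0.47, [224, 164]), (0.46, [371, 205])] [(0.68, [421, 183], 201), (0.47, [396, 187], 200)]
blade [(0.59, [325, 148])] [(0.75, [322, 148], 239)]
blue_tray [(0.65, [306, 210])] [(0.84, [304, 208], 2309), (0.31, [150, 186], 2253)]
white_tray [(0.83, [453, 145])] [(0.56, [455, 141], 1800)]
green_tray [(0.81, [151, 189])] [(0.8, [151, 188], 2226)]
tin [(0.7, [375, 145]), (0.21, [222, 208])] [(0.56, [376, 138], 503)]
pruners [(0.78, [312
[... 353 characters left out ...]
, [351, 245], 310)]
red_grip [(0.75, [404, 198])] [(0.66, [399, 249], 94), (0.54, [408, 199], 351)]
steel_nut [(0.53, [400, 248])] [(0.55, [399, 245], 120)]
brass_nut [(0.68, [280, 180]), (0.66, [259, 199]), (0.4, [234, 194])] [(0.51, [350, 246], 335), (0.49, [257, 194], 115)]
blade [(0.65, [309, 248])] [(0.51, [308, 251], 198)]
blue_tray [(0.57, [332, 186])] [(0.91, [336, 187], 1700)]
white_tray [(0.73, [193, 233])] [(0.64, [190, 235], 1894)]
green_tray [(0.8, [460, 230]), (0.72, [194, 231])] [(0.6, [459, 232], 1842)]
tin [(0.76, [257, 248])] [(0.61, [257, 251], 352), (0.56, [307, 246], 201)]
pruners [(0.82, [339, 139]), (0.56, [459, 232])] [(0.85, [352, 140], 789), (0.39, [260, 250], 344)]
```

```bash
python3 - <<'E'
import cv2
a=cv2.imread('pics/top0.png')[110:300,130:520]; cv2.imwrite('pics/top0c.png',cv2.resize(a,None,fx=2.05,fy=2.05,interpolation=cv2.INTER_CUBIC))
a=cv2.imread('pics/scene0.png')[90:310,90:500]; cv2.imwrite('pics/scene0c.png',cv2.resize(a,None,fx=1.95,fy=1.95,interpolation=cv2.INTER_CUBIC))
E
```

```text
(no output)
```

View pics/top0c.png

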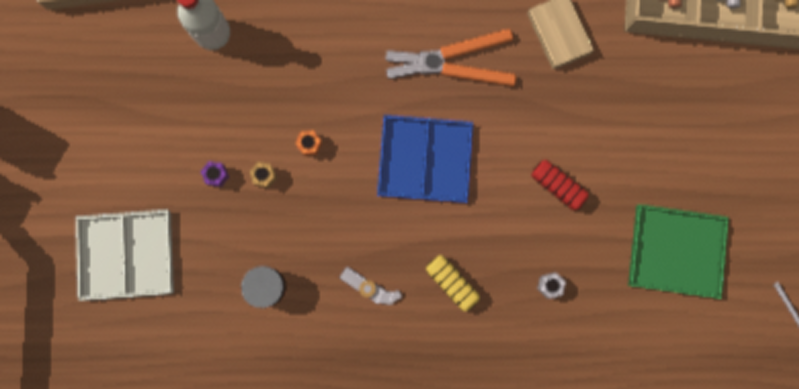

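View pics/scene0c.png

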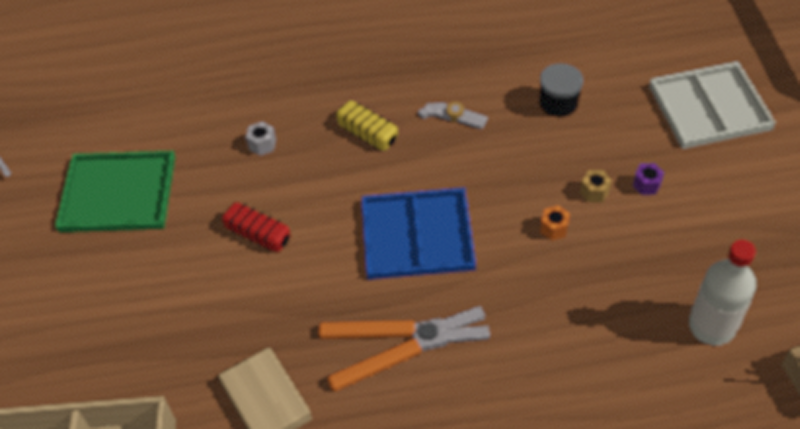

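Top view (full pixels): look-alike nuts are orange (280,180), golden (258,195) and purple (235,195). The golden one at top (258,195) / scene (396,185) fits "golden brass". It is clear in the enlarged crop. Steel nut is at (400,248).

```bash
cat > fit.py <<'E'
import numpy as np, cv2
from scipy.spatial.transform import Rotation as Ro
from scipy.optimize import minimize
def proj(p,P):
    c=(np.asarray(P,float)-p['eye'])@Ro.from_euler('xyz',p['rotation']).as_matrix()
    K=p['camera_matrix']; return np.c_[K[0,2]+K[0,0]*c[:,0]/-c[:,2], K[1,2]-K[1,1]*c[:,1]/-c[:,2]]
def ground(p,uv,z=0):
    K=p['camera_matrix']; d=np.array([(uv[0]-K[0,2])/K[0,0],-(uv[1]-K[1,2])/K[1,1],-1])
    d=Ro.from_euler('xyz',p['rotation']).as_matrix()@d; return p['eye']+d*(z-p['eye'][2])/d[2]
def prism(poly,h,h0=0): return [np.r_[np.c_[poly,np.full(len(poly),h0)],np.c_[poly,np.full(len(poly),h)]]]
box=lambda a,b:np.array([[a,b],[-a,b],[-a,-b],[a,-b]])
t=np.arange(6)*np.pi/3; hexa=.01732*np.c_[np.cos(t),np.sin(t)]
g=.004; octo=np.array([[.04,.015-g],[.04-g,.015]]); octo=np.r_[octo,octo[::-1]*[-1,1],octo*[-1,-1],octo[::-1]*[1,-1]]
t=np.linspace(0,6.28,24); 
circ=lambda r:r*np.c_[np.cos(t),np.sin(t)]
blade=prism(np.array([[-.04,.009],[-.04,-.009],[0,-.009],[0,.009]]),.007)+prism(circ(.011),.014)
MODEL=dict(yellow_grip=prism(octo,.026),red_grip=prism(octo,.026),steel_nut=prism(hexa,.024),brass_nut=prism(hexa,.024),
 tin=prism(circ(.027),.046),blade=blade,blue_tray=prism(box(.056,.062),.013),white_tray=prism(box(.056,.062),.013),green_tray=prism(box(.056,.062),.013))
S=4
def colmask(p,name,uv,r):
    im=p['color']; lab=cv2.cvtColor(im,cv2.COLOR_RGB2LAB).astype(float); L,a,b=lab[...,0],lab[...,1]-128,lab[...,2]-128
    m={'yellow_grip':(b>36)&(a<15),'red_grip':(a>34),'steel_nut':(b<8)&(L>75)|(np.hypot(a,b)<6),'brass_nut':(b>22)&(a<13)|(L<45),
     'blue_tray':b<-15,'green_tray':a<-12,'white_tray':(b<14)&(L>95)&(a<8),'blade':(b<9)|(b>20)&(a<10),'tin':(np.hypot(a,b)<7)}[name]
    Y,X=np.indices(m.shape); m=m&(np.hypot(X-uv[0],Y-uv[1])<r)
    m=cv2.morphologyEx(m.astype(np.uint8),cv2.MORPH_CLOSE,np.ones((5,5),np.uint8))
    n,l,s,_=cv2.connectedComponentsWithStats(m); m=(l==1+np.argmax(s[1:,4])).astype(np.uint8)
    c,_=cv2.findContours(m,cv2.RETR_EXTERNAL,cv2.CHAIN_APPROX_NONE); cv2.drawContours(m,c,-1,1,-1); return m
def sil(p,name,q,o,n):
    m=np.zeros((n*S,n*S),np.uint8); c,s=np.cos(q[3]),np.sin(q[3])
    for part in MODEL[name]:
        P=part@np.array([[c,s,0],[-s,c,0],[0,0,1]])+q[:3]
        h=cv2.convexHull(((proj(p,P)-o+.5)*S-.5).astype(np.float32)); cv2.fillConvexPoly(m,np.round(h*16).astype(np.int32),1,shift=4)
    return m
def fit(views,name,freez=True):
    """views: list of (picture, uv, radius)"""
    T=[]
    for p,uv,r in views:
        n=2*r+8; o=np.round(uv).astype(int)-r-4
        m=colmask(p,name,uv,r)[o[1]:o[1]+n,o[0]:o[0]+n]
        T.append((p,o,n,cv2.resize(m*255,None,fx=S,fy=S,interpolation=cv2.INTER_LINEAR)>127))
    def cost(v):
        q=np.array([v[0],v[1],v[2] if freez else 0,v[3]]); e=0
        for p,o,n,m in T:
            s=sil(p,name,q,o,n)>0; e+=1-(s&m).sum()/(s|m).sum()
        return e/len(T)
    x0=ground(*views[0][:2],.01); best=None
    for y in ([0] if 'tray' in name else [0,.4] if 'nut' in name else [0] if name=='tin' else np.arange(0,6.28,.4)):
        i=np.array([[0,0,0,0],[.012,0,0,0],[0,.012,0,0],[0,0,.006,0],[0,0,0,.25]])+[x0[0],x0[1],0,y]
        r=minimize(cost,i[0],method='Nelder-Mead',options=dict(initial_simplex=i,xatol=2e-4,fatol=1e-4))
        if best is None or r.fun<best.fun: best=r
    return best.x,1-best.fun,T
E
cat > m1.py <<'E'
from bench import robot, eyes, models
from fit import *
t,s=eyes.snapshot('top'),eyes.snapshot('scene')
W=dict(yellow_grip=((351,247),(277,155),22,32),red_grip=((403,199),(221,206),22,32),steel_nut=((400,248),(223,161),11,14),brass_nut=((258,195),(396,185),10,13),
 blade=((310,250),(322,148),20,26),tin=((258,249),(377,137),15,22),blue_tray=((338,187),(304,208),40,70),white_tray=((191,234),(455,143),40,70),green_tray=((461,232),(151,188),40,70))
for k,(a,b,ra,rb) in W.items():
    x,sc,T=fit([(t,a,ra),(s,b,rb)],k); print(k,x.round(4),round(sc,3))
    for tag,(p,o,n,m) in zip('ts',T):
        im=cv2.resize(p['color'][o[1]:o[1]+n,o[0]:o[0]+n,::-1],None,fx=S,fy=S)
        for mm,c in ((m.astype(np.uint8),(255,255,255)),(sil(p,k,x,o,n),(255,0,255))):
            cv2.drawContours(im,cv2.findContours(mm,0,1)[0],-1,c,1)
        globals().setdefault('tiles',[]).append(cv2.resize(im,(150,150)))
while len(tiles)%5: tiles.append(tiles[0]*0)
cv2.imwrite('pics/fit1.png',np.vstack([np.hstack(tiles[i:i+5]) for i in range(0,len(tiles),5)]))
E
python3 m1.py
```

```text
yellow_grip [ 0.4476 -0.0627 -0.0042  3.8587] 0.744
red_grip [ 0.5794 -0.2122 -0.0066  4.0161] 0.664
steel_nut [ 0.4443 -0.1971  0.0008 -0.2743] 0.923
brass_nut [0.5956 0.1943 0.0052 0.3299] 0.802
blade [4.4100e-01 4.9500e-02 4.0000e-04 4.1491e+00] 0.573
tin [ 0.4431  0.1883 -0.0028  0.2259] 0.859
blue_tray [ 6.178e-01 -2.850e-02  4.000e-04 -8.070e-02] 0.967
white_tray [ 4.868e-01  3.804e-01 -3.000e-04  7.090e-02] 0.962
green_tray [ 4.890e-01 -3.737e-01 -3.000e-04 -1.443e-01] 0.965
```

View pics/fit1.png

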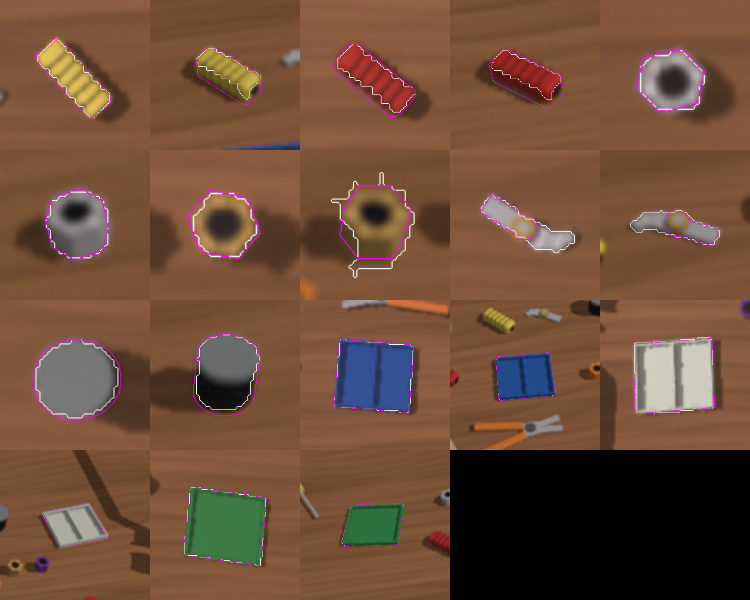

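```bash
python3 - <<'E'
s=open('fit.py').read()
s=s.replace("    m={'yellow","    h=np.degrees(np.arctan2(b,a)); C=np.hypot(a,b)\n    m={'yellow")
s=s.replace("'yellow_grip':(b>36)&(a<15)","'yellow_grip':(h>68)&(C>12)").replace("'red_grip':(a>34)","'red_grip':(h<42)&(C>16)").replace("(b>22)&(a<13)|(L<45)","(h>66)&(C>8)|(L<30)")
s=s.replace("'blade':(b<9)|(b>20)&(a<10)","'blade':(C<9)&(L>60)|(h>66)&(C>9)")
s=s.replace("blade=prism(np","blade=prism(np.array([[0,-.009],[.018,-.007],[.03,-.002],[.02,.011],[0,.009]]),.007)+prism(np.array([[.018,-.007],[.03,-.002],[.043,.016],[.038,.022],[.02,.011]]),.007)+prism(np",1)
open('fit.py','w').write(s)
m=open('m1.py').read()
m=m.replace("W.items():","list(W.items())[:5]:").replace('fit1','fit2').replace("(150,150)","(160,160)")
open('m2.py','w').write(m+"""
for p,uv in ((t,(351,247)),(t,(340,262)),(s,(277,155)),(s,(290,175)),(s,(281,160)),(s,(284,163))):
    l=cv2.cvtColor(p['color'],cv2.COLOR_RGB2LAB)[uv[1],uv[0]].astype(int)-[0,128,128]; print(uv,l)
""")
E
python3 m2.py
```

```text
yellow_grip [ 4.4820e-01 -6.3300e-02 -4.0000e-04  3.8792e+00] 0.927
red_grip [ 0.5803 -0.2126 -0.0029  0.8946] 0.864
steel_nut [ 0.444  -0.1973 -0.0007 -0.2342] 0.911
brass_nut [5.949e-01 1.937e-01 5.000e-04 2.879e-01] 0.908
blade [4.4000e-01 5.0100e-02 3.0000e-04 4.1028e+00] 0.903
(351, 247) [135   0  37]
(340, 262) [105  14  23]
(277, 155) [141  -2  45]
(290, 175) [99 14 23]
(281, 160) [83 -1 29]
(284, 163) [102  -1  37]
```

View pics/fit2.png

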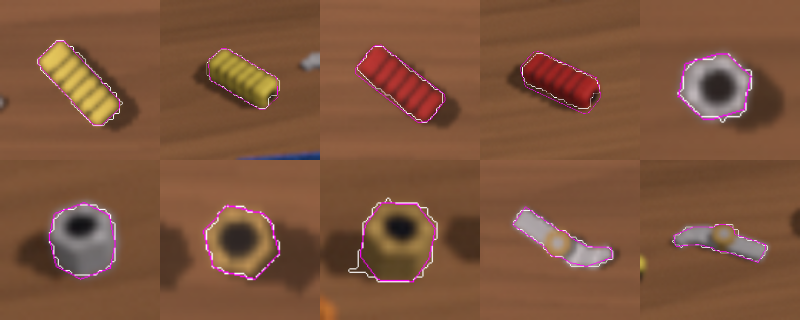

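```bash
cat > plan.py <<'E'
import sys, numpy as np
from bench import robot
def plan(*wps):
    """waypoints [x,y,z,yaw]; from the measured pose; prints turn then shift in tool axes"""
    o=robot.get_obs(); p=np.array(o['tool_pos']); y=o['ee_rot'][2]
    print('t',round(o['time'],2),'pos',p.round(4),'rpy',np.round(o['ee_rot'],3),'w',round(o['width'],4),'ff',np.round(o['finger_force'],1),'q6',round(o['joint_positions'][5],2))
    for w in wps:
        d=np.array(w[:3])-p; dy=w[3]-y; n=max(1,int(np.ceil(abs(dy)/.17))); c,s=np.cos(w[3]),np.sin(w[3])
        T=1000*np.array([d[0]*c+d[1]*s,d[0]*s-d[1]*c,-d[2]]); m=max(1,int(np.ceil(np.linalg.norm(T)/50)))
        print(f'  turn {n} x wz {-dy/n:.4f}; shift {m} x {(T/m).round(1)}'); p=np.array(w[:3]); y=w[3]
if __name__=='__main__': plan(*eval(sys.argv[1]))
E
python3 plan.py "[[.4482,-.0633,.30,.737],[.4482,-.0633,.21,.737],[.4482,-.0633,.30,.737],[.6202,.0014,.30,-.081],[.6202,.0014,.214,-.081]]"
python3 - <<'E'
from bench import eyes
from fit import *
s=eyes.snapshot('scene'); print(ground(s,(458,264)))
E
```

```text
t 2.3 pos [0.175  0.5214 0.4047] rpy [ 3.141 -0.     2.818] w 0.0935 ff 0.0 q6 -0.1
  turn 13 x wz 0.1601; shift 14 x [-13.6  44.    7.5]
  turn 1 x wz -0.0000; shift 2 x [ 0.  0. 45.]
  turn 1 x wz -0.0000; shift 2 x [  0.   0. -45.]
  turn 5 x wz 0.1636; shift 4 x [ 41.6 -19.6  -0. ]
  turn 1 x wz -0.0000; shift 2 x [ 0. -0. 43.]
[0.81766358 0.27186178 0.        ]
```

Request:
{"name": "step_arm", "arguments": {"commands": [[[0,0,0,0,0,0.16,60],[0,0,0,0,0,0.16,60],[0,0,0,0,0,0.16,60],[0,0,0,0,0,0.16,60],[0,0,0,0,0,0.16,60],[0,0,0,0,0,0.16,60],[0,0,0,0,0,0.16,60],[0,0,0,0,0,0.16,60],[0,0,0,0,0,0.16,60],[0,0,0,0,0,0.16,60],[0,0,0,0,0,0.16,60],[0,0,0,0,0,0.16,60],[0,0,0,0,0,0.16,60]]]}}

```text
time: 3.98
tool_pos: [0.175, 0.5214, 0.4047]
ee_rot: [-3.142, -0.0, 0.732]
wrist_force: [0.0, -0.1, 0.4]
width: 0.0599
finger_force: 0.0
```

Request:
{"name": "step_arm", "arguments": {"commands": [[[-13.6,44,7.5,0,0,0,60],[-13.6,44,7.5,0,0,0,60],[-13.6,44,7.5,0,0,0,60],[-13.6,44,7.5,0,0,0,60],[-13.6,44,7.5,0,0,0,60],[-13.6,44,7.5,0,0,0,60],[-13.6,44,7.5,0,0,0,60],[-13.6,44,7.5,0,0,0,60],[-13.6,44,7.5,0,0,0,60],[-13.6,44,7.5,0,0,0,60],[-13.6,44,7.5,0,0,0,60],[-13.6,44,7.5,0,0,0,60],[-13.6,44,7.5,0,0,0,60],[-13.6,44,7.5,0,0,0,60],[0,0,0,0,0,0,60],[0,0,0,0,0,0,60]]]}}

```text
time: 5.98
tool_pos: [0.4483, -0.0622, 0.2996]
ee_rot: [-3.141, -0.0, 0.738]
wrist_force: [-0.1, 0.2, -0.1]
width: 0.0599
finger_force: 0.0
```

```bash
python3 plan.py "[[.4482,-.0633,.25,.737],[.4482,-.0633,.21,.737]]"; python3 - <<'E'
from bench import eyes
import cv2
p=eyes.snapshot('scene')['color'][90:250,180:420,::-1]; cv2.imwrite('pics/y1.png',cv2.resize(p,None,fx=3,fy=3))
E
```

```text
t 5.97 pos [ 0.4483 -0.0622  0.2996] rpy [-3.141 -0.     0.738] w 0.0599 ff 0.0 q6 0.57
  turn 1 x wz 0.0005; shift 1 x [-0.8  0.8 49.6]
  turn 1 x wz -0.0000; shift 1 x [ 0.  0. 40.]
```

View pics/y1.png

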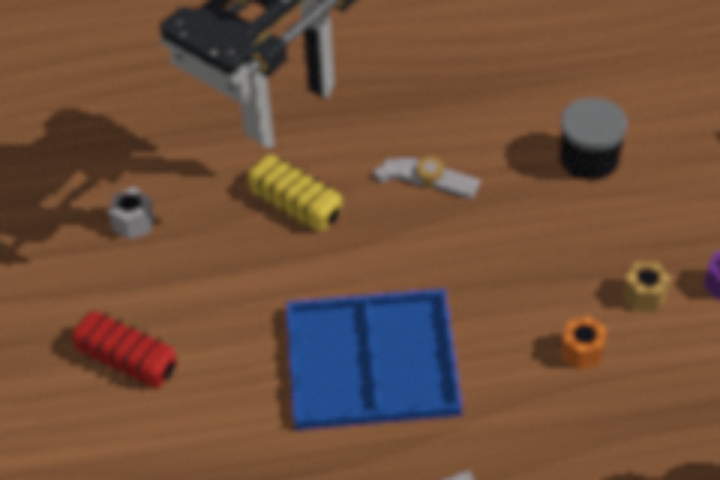

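The picture shows the open fingers above the yellow grip (crop 295,190), straddling its short axis. I'm going down to grasp.

Request:
{"name": "step_arm", "arguments": {"commands": [[[-0.8,0.8,45,0,0,0,60],[0,0,30,0,0,0,60],[0,0,14.6,0,0,0,60],[0,0,0,0,0,0,60],[0,0,0,0,0,0,0],[0,0,0,0,0,0,0],[0,0,0,0,0,0,0],[0,0,0,0,0,0,0],[0,0,0,0,0,0,0]]]}}

```text
time: 7.15
tool_pos: [0.4487, -0.0637, 0.2108]
ee_rot: [3.14, -0.001, 0.738]
wrist_force: [-0.4, 0.8, 3.2]
width: 0.0299
finger_force: 30.0
```

Request:
{"name": "step_arm", "arguments": {"commands": [[[0,0,-30,0,0,0,0],[0,0,-60,0,0,0,0],[0,0,0,0,0,0.164,0],[0,0,0,0,0,0.164,0],[0,0,0,0,0,0.164,0],[0,0,0,0,0,0.164,0],[0,0,0,0,0,0.163,0],[41.6,-19.6,0,0,0,0,0],[41.6,-19.6,0,0,0,0,0],[41.6,-19.6,0,0,0,0,0],[41.6,-19.6,0,0,0,0,0],[0,0,0,0,0,0,0],[0,0,0,0,0,0,0]]]}}

```text
time: 8.78
tool_pos: [0.6201, 0.0009, 0.2991]
ee_rot: [3.141, 0.002, -0.081]
wrist_force: [-0.8, 0.0, 0.1]
width: 0.03
finger_force: 30.0
```

```bash
python3 plan.py "[[.6202,.0014,.214,-.081]]"
```

```text
t 8.78 pos [0.6201 0.0009 0.2991] rpy [ 3.141e+00  2.000e-03 -8.100e-02] w 0.03 ff 30.0 q6 1.56
  turn 1 x wz -0.0001; shift 2 x [ 0.  -0.2 42.6]
```

Request:
{"name": "step_arm", "arguments": {"commands": [[[0,-0.5,40,0,0,0,0],[0,0,30,0,0,0,0],[0,0,14.5,0,0,0,0],[0,0,0,0,0,0,0],[0,0,0,0,0,0,42],[0,0,0,0,0,0,42],[0,0,0,0,0,0,42],[0,0,-30,0,0,0,42],[0,0,-55,0,0,0,60],[0,0,0,0,0,0,60]]]}}

```text
time: 10.02
tool_pos: [0.6221, 0.0015, 0.3074]
ee_rot: [3.142, -0.013, -0.081]
wrist_force: [-0.4, 0.5, 0.2]
width: 0.0582
finger_force: 0.0
```

```bash
python3 plan.py "[[.5803,-.2126,.30,.895],[.5803,-.2126,.2105,.895],[.5803,-.2126,.30,.895],[.6154,-.0584,.30,-.081]]"
```

```text
t 10.03 pos [0.6221 0.0015 0.3074] rpy [ 3.142 -0.013 -0.081] w 0.0582 ff 0.0 q6 1.56
  turn 6 x wz -0.1627; shift 5 x [-38.6  20.3   1.5]
  turn 1 x wz -0.0000; shift 2 x [ 0.   0.  44.8]
  turn 1 x wz -0.0000; shift 2 x [  0.    0.  -44.8]
  turn 6 x wz 0.1627; shift 4 x [  5.6 -39.1  -0. ]
```

Request:
{"name": "step_arm", "arguments": {"commands": [[[0,0,0,0,0,-0.163,60],[0,0,0,0,0,-0.163,60],[0,0,0,0,0,-0.163,60],[0,0,0,0,0,-0.163,60],[0,0,0,0,0,-0.163,60],[0,0,0,0,0,-0.163,60],[-38.3,20.5,0,0,0,0,60],[-38.3,20.5,0,0,0,0,60],[-38.3,20.5,0,0,0,0,60],[-38.3,20.5,0,0,0,0,60],[-38.3,20.5,0,0,0,0,60],[0,0,0,0,0,0,60],[0,0,0,0,0,0,60]]]}}

```text
time: 11.65
tool_pos: [0.5812, -0.2116, 0.2998]
ee_rot: [-3.14, -0.001, 0.897]
wrist_force: [0.0, 0.7, 0.4]
width: 0.0606
finger_force: 0.0
```

```bash
python3 plan.py "[[.5803,-.2126,.2105,.895]]"; python3 - <<'E'
from bench import eyes
import cv2
p=eyes.snapshot('scene')['color'][110:290,150:390,::-1]; cv2.imwrite('pics/r1.png',cv2.resize(p,None,fx=3,fy=3))
E
```

```text
t 11.65 pos [ 0.5812 -0.2116  0.2998] rpy [-3.14e+00 -1.00e-03  8.97e-01] w 0.0606 ff 0.0 q6 0.23
  turn 1 x wz 0.0016; shift 2 x [-0.6 -0.  44.6]
```

View pics/r1.png

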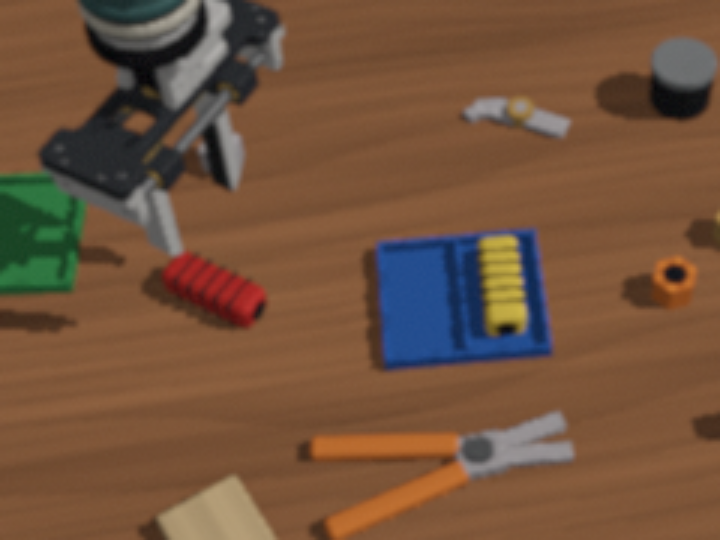

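The yellow grip lies flat in its bay (crop 503,285), and the gripper straddles the red grip (215,290). I'll grasp the red one now.

Request:
{"name": "step_arm", "arguments": {"commands": [[[-1.2,0,45,0,0,0,60],[0,0,30,0,0,0,60],[0,0,14,0,0,0,60],[0,0,0,0,0,0,60],[0,0,0,0,0,0,0],[0,0,0,0,0,0,0],[0,0,0,0,0,0,0],[0,0,0,0,0,0,0],[0,0,-30,0,0,0,0],[0,0,-59,0,0,0,0],[0,0,0,0,0,0.163,0],[0,0,0,0,0,0.163,0],[0,0,0,0,0,0.163,0],[0,0,0,0,0,0.163,0],[0,0,0,0,0,0.163,0],[0,0,0,0,0,0.163,0]]]}}

```text
time: 13.7
tool_pos: [0.5804, -0.213, 0.3003]
ee_rot: [-3.141, 0.001, -0.087]
wrist_force: [0.0, -0.2, -0.4]
width: 0.0295
finger_force: 29.9
```

Request:
{"name": "step_arm", "arguments": {"commands": [[[5.6,-39.1,0,0,0,0,0],[5.6,-39.1,0,0,0,0,0],[5.6,-39.1,0,0,0,0,0],[5.6,-39.1,0,0,0,0,0],[0,0,0,0,0,0,0],[0,0,0,0,0,0,0]]]}}

```text
time: 14.45
tool_pos: [0.6154, -0.0593, 0.3004]
ee_rot: [3.141, 0.0, -0.081]
wrist_force: [-0.2, -0.6, -0.3]
width: 0.0299
finger_force: 29.9
```

```bash
python3 plan.py "[[.6154,-.0584,.2145,-.081]]"
```

```text
t 14.45 pos [ 0.6154 -0.0593  0.3004] rpy [ 3.141  0.    -0.081] w 0.0299 ff 29.9 q6 1.46
  turn 1 x wz -0.0002; shift 2 x [-0.  -0.4 42.9]
```

Request:
{"name": "step_arm", "arguments": {"commands": [[[0,-0.8,40,0,0,0,0],[0,0,30,0,0,0,0],[0,0,15.5,0,0,0,0],[0,0,0,0,0,0,0],[0,0,0,0,0,0,42],[0,0,0,0,0,0,42],[0,0,0,0,0,0,42],[0,0,-30,0,0,0,42],[0,0,-55,0,0,0,60],[0,0,0,0,0,0,60],[0,0,0,0,0,0,60]]]}}

```text
time: 15.82
tool_pos: [0.6154, -0.058, 0.3]
ee_rot: [-3.142, -0.0, -0.081]
wrist_force: [-0.1, 0.3, 0.6]
width: 0.0597
finger_force: 0.0
```

```bash
python3 plan.py "[[.444,-.1973,.30,.795]]"
```

```text
t 15.82 pos [ 0.6154 -0.058   0.3   ] rpy [-3.142 -0.    -0.081] w 0.0597 ff 0.0 q6 1.47
  turn 6 x wz -0.1460; shift 5 x [-43.9  -5.    0. ]
```

Request:
{"name": "step_arm", "arguments": {"commands": [[[0,0,0,0,0,-0.146,60],[0,0,0,0,0,-0.146,60],[0,0,0,0,0,-0.146,60],[0,0,0,0,0,-0.146,60],[0,0,0,0,0,-0.146,60],[0,0,0,0,0,-0.146,60],[-43.9,-5,0,0,0,0,60],[-43.9,-5,0,0,0,0,60],[-43.9,-5,0,0,0,0,60],[-43.9,-5,0,0,0,0,60],[-43.9,-5,0,0,0,0,60],[0,0,0,0,0,0,60],[0,0,0,0,0,0,60]]]}}

```text
time: 17.45
tool_pos: [0.4439, -0.197, 0.2988]
ee_rot: [-3.139, -0.0, 0.794]
wrist_force: [-0.1, 0.3, 0.3]
width: 0.06
finger_force: 0.0
```

```bash
python3 plan.py "[[.444,-.1973,.203,.795]]"
```

```text
t 17.45 pos [ 0.4439 -0.197   0.2988] rpy [-3.139 -0.     0.794] w 0.06 ff 0.0 q6 0.24
  turn 1 x wz -0.0005; shift 2 x [-0.1  0.1 47.9]
```

Request:
{"name": "step_arm", "arguments": {"commands": [[[0,0,50,0,0,0,60],[0,0,30,0,0,0,60],[0,0,15,0,0,0,60],[0,0,0,0,0,0,60],[0,0,0,0,0,0,0],[0,0,0,0,0,0,0],[0,0,0,0,0,0,0],[0,0,0,0,0,0,0],[0,0,0,0,0,0,0]]]}}

```text
time: 18.58
tool_pos: [0.4443, -0.1975, 0.2059]
ee_rot: [3.14, -0.001, 0.795]
wrist_force: [-0.3, 0.4, 4.4]
width: 0.0295
finger_force: 30.0
```

Request:
{"name": "step_arm", "arguments": {"commands": [[[0,0,-35,0,0,0,0],[0,0,-60,0,0,0,0],[0,0,0,0,0,-0.17,0],[0,0,0,0,0,-0.17,0],[0,0,0,0,0,-0.17,0],[0,0,0,0,0,-0.17,0],[0,0,0,0,0,-0.167,0]]]}}

```text
time: 19.45
tool_pos: [0.4437, -0.1972, 0.2994]
ee_rot: [-3.14, -0.001, 1.647]
wrist_force: [0.3, 0.0, -0.9]
width: 0.0296
finger_force: 30.0
```

Request:
{"name": "step_arm", "arguments": {"commands": [[[43.1,6,0,0,0,0,0],[43.1,6,0,0,0,0,0],[43.1,6,0,0,0,0,0],[43.1,6,0,0,0,0,0],[43.1,6,0,0,0,0,0],[43.1,6,0,0,0,0,0],[43.1,6,0,0,0,0,0],[43.1,6,0,0,0,0,0],[43.1,6,0,0,0,0,0],[43.1,6,0,0,0,0,0],[43.1,6,0,0,0,0,0],[43.1,6,0,0,0,0,0],[43.1,6,0,0,0,0,0],[43.1,6,0,0,0,0,0],[0,0,0,0,0,0,0],[0,0,0,0,0,0,0]]]}}

```text
time: 21.45
tool_pos: [0.4848, 0.4101, 0.2992]
ee_rot: [-3.14, 0.002, 1.642]
wrist_force: [-1.2, 0.5, 0.4]
width: 0.0298
finger_force: 30.0
```

```bash
python3 plan.py "[[.4847,.4103,.2085,1.642]]"
```

```text
t 21.45 pos [0.4848 0.4101 0.2992] rpy [-3.140e+00  2.000e-03  1.642e+00] w 0.0298 ff 30.0 q6 0.54
  turn 1 x wz -0.0001; shift 2 x [ 0.1 -0.  45.3]
```

Request:
{"name": "step_arm", "arguments": {"commands": [[[0,0,45,0,0,0,0],[0,0,30,0,0,0,0],[0,0,15.5,0,0,0,0],[0,0,0,0,0,0,0],[0,0,0,0,0,0,46],[0,0,0,0,0,0,46],[0,0,0,0,0,0,46],[0,0,-35,0,0,0,46],[0,0,-55,0,0,0,60],[0,0,0,0,0,0,60],[0,0,0,0,0,0,60]]]}}

```text
time: 22.82
tool_pos: [0.4848, 0.4105, 0.2996]
ee_rot: [3.141, -0.0, 1.642]
wrist_force: [0.4, -0.4, -0.4]
width: 0.06
finger_force: 0.0
```

```bash
python3 plan.py "[[.595,.1938,.30,1.335],[.595,.1938,.205,1.335],[.595,.1938,.30,1.335],[.4889,.3505,.30,1.642]]"
```

```text
t 22.82 pos [0.4848 0.4105 0.2996] rpy [ 3.141 -0.     1.642] w 0.06 ff 0.0 q6 0.54
  turn 2 x wz 0.1535; shift 5 x [-37.   31.6  -0.1]
  turn 1 x wz -0.0000; shift 2 x [ 0.   0.  47.5]
  turn 1 x wz -0.0000; shift 2 x [  0.    0.  -47.5]
  turn 2 x wz -0.1535; shift 4 x [ 41.  -23.7  -0. ]
```

Request:
{"name": "step_arm", "arguments": {"commands": [[[0,0,0,0,0,0.154,60],[0,0,0,0,0,0.153,60],[-37,31.6,0,0,0,0,60],[-37,31.6,0,0,0,0,60],[-37,31.6,0,0,0,0,60],[-37,31.6,0,0,0,0,60],[-37,31.6,0,0,0,0,60],[0,0,0,0,0,0,60],[0,0,0,0,0,0,60]]]}}

```text
time: 23.95
tool_pos: [0.5949, 0.1939, 0.2976]
ee_rot: [-3.138, 0.001, 1.334]
wrist_force: [-0.3, 1.1, 0.2]
width: 0.0603
finger_force: 0.0
```

```bash
python3 plan.py "[[.595,.1938,.205,1.335]]"; python3 - <<'E'
from bench import eyes
import cv2
p=eyes.snapshot('scene')['color'][100:280,280:520,::-1]; cv2.imwrite('pics/b1.png',cv2.resize(p,None,fx=3,fy=3))
E
```

```text
t 23.95 pos [0.5949 0.1939 0.2976] rpy [-3.138e+00  1.000e-03  1.334e+00] w 0.0603 ff 0.0 q6 0.46
  turn 1 x wz -0.0005; shift 2 x [-0.   0.1 46.3]
```

View pics/b1.png

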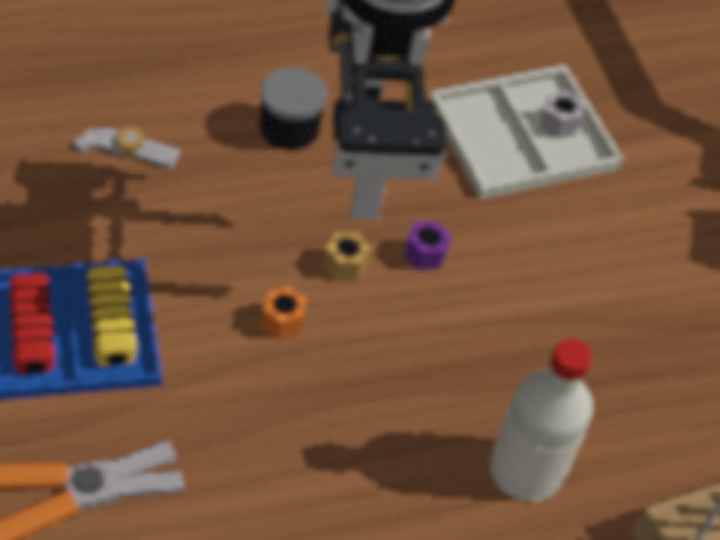

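The steel nut stands in the far bay (565,110) and both grips lie in the blue tray. The fingers are over the golden nut (348,255), clear of the orange (285,310) and purple (428,245) ones.

Request:
{"name": "step_arm", "arguments": {"commands": [[[0,0,48,0,0,0,60],[0,0,30,0,0,0,60],[0,0,16,0,0,0,60],[0,0,0,0,0,0,60],[0,0,0,0,0,0,0],[0,0,0,0,0,0,0],[0,0,0,0,0,0,0],[0,0,0,0,0,0,0],[0,0,0,0,0,0,0]]]}}

```text
time: 25.12
tool_pos: [0.5957, 0.1938, 0.2066]
ee_rot: [3.14, -0.001, 1.335]
wrist_force: [-1.7, -0.7, 3.5]
width: 0.0296
finger_force: 29.9
```

Request:
{"name": "step_arm", "arguments": {"commands": [[[0,0,-34,0,0,0,0],[0,0,-60,0,0,0,0],[0,0,0,0,0,-0.154,0],[0,0,0,0,0,-0.153,0],[41,-23.7,0,0,0,0,0],[41,-23.7,0,0,0,0,0],[41,-23.7,0,0,0,0,0],[41,-23.7,0,0,0,0,0],[0,0,0,0,0,0,0],[0,0,0,0,0,0,0]]]}}

```text
time: 26.38
tool_pos: [0.4892, 0.3504, 0.299]
ee_rot: [-3.141, 0.001, 1.642]
wrist_force: [-0.9, 0.3, -0.7]
width: 0.0297
finger_force: 29.9
```

```bash
python3 plan.py "[[.4889,.3505,.209,1.642]]"
```

```text
t 26.38 pos [0.4892 0.3504 0.299 ] rpy [-3.141e+00  1.000e-03  1.642e+00] w 0.0297 ff 29.9 q6 0.46
  turn 1 x wz 0.0001; shift 2 x [ 0.1 -0.1 45. ]
```

Request:
{"name": "step_arm", "arguments": {"commands": [[[0,0,45,0,0,0,0],[0,0,30,0,0,0,0],[0,0,14.5,0,0,0,0],[0,0,0,0,0,0,0],[0,0,0,0,0,0,46],[0,0,0,0,0,0,46],[0,0,0,0,0,0,46],[0,0,-35,0,0,0,46],[0,0,-55,0,0,0,46],[0,0,0,0,0,0,46],[0,0,0,0,0,0,46]]]}}

```text
time: 27.75
tool_pos: [0.489, 0.3506, 0.3001]
ee_rot: [3.141, -0.0, 1.642]
wrist_force: [-0.1, -0.5, -0.8]
width: 0.0459
finger_force: 0.0
```

```bash
python3 plan.py "[[.44,.050,.30,.961],[.44,.05,.2025,.961],[.44,.05,.30,.961],[.489,-.3737,.30,1.4265]]"
```

```text
t 27.75 pos [0.489  0.3506 0.3001] rpy [ 3.141 -0.     1.642] w 0.0459 ff 0.0 q6 0.46
  turn 5 x wz 0.1362; shift 7 x [-39.2  18.9   0. ]
  turn 1 x wz -0.0000; shift 2 x [ 0.   0.  48.7]
  turn 1 x wz -0.0000; shift 2 x [  0.    0.  -48.7]
  turn 3 x wz -0.1552; shift 9 x [-45.8  12.2  -0. ]
```

Request:
{"name": "step_arm", "arguments": {"commands": [[[0,0,0,0,0,0.136,46],[0,0,0,0,0,0.136,46],[0,0,0,0,0,0.136,46],[0,0,0,0,0,0.136,46],[0,0,0,0,0,0.137,46],[-39.2,18.9,0,0,0,0,46],[-39.2,18.9,0,0,0,0,46],[-39.2,18.9,0,0,0,0,46],[-39.2,18.9,0,0,0,0,46],[-39.2,18.9,0,0,0,0,46],[-39.2,18.9,0,0,0,0,46],[-39.2,18.9,0,0,0,0,46],[0,0,0,0,0,0,46],[0,0,0,0,0,0,46]]]}}

```text
time: 29.5
tool_pos: [0.4401, 0.0502, 0.2988]
ee_rot: [-3.139, 0.001, 0.96]
wrist_force: [-0.3, 0.4, 0.9]
width: 0.0457
finger_force: 0.0
```

```bash
python3 plan.py "[[.44,.05,.2025,.961]]"; python3 - <<'E'
from bench import eyes
import cv2
p=eyes.snapshot('scene')['color'][90:210,260:500,::-1]; cv2.imwrite('pics/bl1.png',cv2.resize(p,None,fx=3,fy=3))
E
```

```text
t 29.5 pos [0.4401 0.0502 0.2988] rpy [-3.139e+00  1.000e-03  9.600e-01] w 0.0457 ff 0.0 q6 0.6
  turn 1 x wz -0.0006; shift 2 x [-0.1  0.  48.1]
```

View pics/bl1.png

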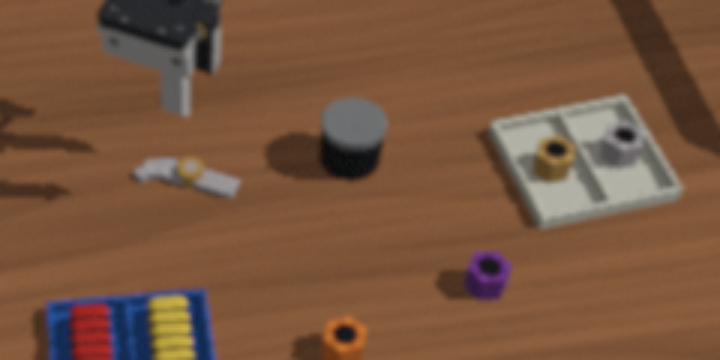

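Both nuts stand in separate white bays (555,155) and (625,140). The gripper is above the blade boss (190,168), so I'm grasping it.

Request:
{"name": "step_arm", "arguments": {"commands": [[[0,0,50,0,0,0,46],[0,0,30,0,0,0,46],[0,0,16.5,0,0,0,46],[0,0,0,0,0,0,46],[0,0,0,0,0,0,0],[0,0,0,0,0,0,0],[0,0,0,0,0,0,0],[0,0,0,0,0,0,0],[0,0,0,0,0,0,0]]]}}

```text
time: 30.68
tool_pos: [0.4409, 0.0499, 0.2047]
ee_rot: [3.14, -0.001, 0.961]
wrist_force: [0.8, 0.0, 5.6]
width: 0.0213
finger_force: 30.0
```

Request:
{"name": "step_arm", "arguments": {"commands": [[[0,0,-30,0,0,0,0],[0,0,-40,0,0,0,0],[0,0,-26.5,0,0,0,0],[0,0,0,0,0,-0.155,0],[0,0,0,0,0,-0.155,0],[0,0,0,0,0,-0.155,0],[-45.8,12.2,0,0,0,0,0],[-45.8,12.2,0,0,0,0,0],[-45.8,12.2,0,0,0,0,0],[-45.8,12.2,0,0,0,0,0],[-45.8,12.2,0,0,0,0,0],[-45.8,12.2,0,0,0,0,0],[-45.8,12.2,0,0,0,0,0],[-45.8,12.2,0,0,0,0,0],[-45.8,12.2,0,0,0,0,0],[0,0,0,0,0,0,0],[0,0,0,0,0,0,0]]]}}

```text
time: 32.8
tool_pos: [0.4892, -0.3734, 0.2986]
ee_rot: [-3.139, -0.002, 1.425]
wrist_force: [-0.1, 0.0, -1.0]
width: 0.021
finger_force: 30.0
```

```bash
python3 plan.py "[[.489,-.3737,.207,1.4265]]"; python3 - <<'E'
from bench import eyes
import cv2
p=eyes.snapshot('scene')['color'][80:260,60:300,::-1]; cv2.imwrite('pics/bl2.png',cv2.resize(p,None,fx=3,fy=3))
E
```

```text
t 32.8 pos [ 0.4892 -0.3734  0.2986] rpy [-3.139e+00 -2.000e-03  1.425e+00] w 0.021 ff 30.0 q6 -0.6
  turn 1 x wz -0.0010; shift 2 x [-0.2 -0.1 45.8]
```

View pics/bl2.png

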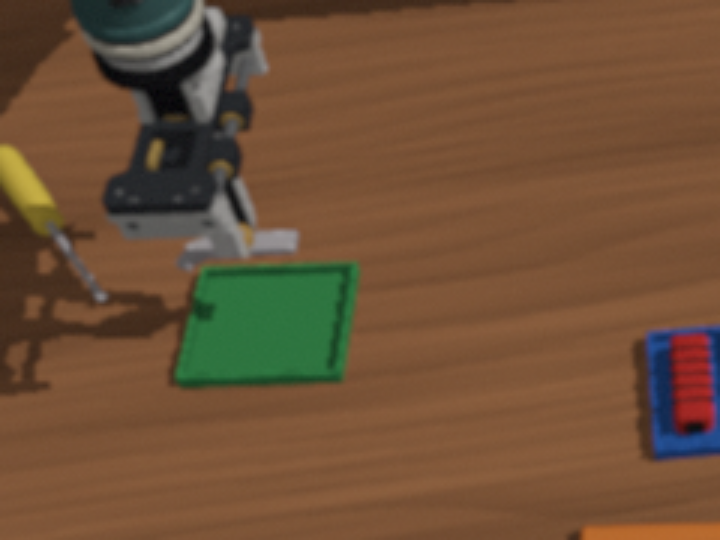

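The blade is held level, along the tray's longer side. I'm lowering it.

Request:
{"name": "step_arm", "arguments": {"commands": [[[0,0,45,0,0,0,0],[0,0,30,0,0,0,0],[0,0,17,0,0,0,0],[0,0,0,0,0,0,0],[0,0,0,0,0,0,40],[0,0,0,0,0,0,40],[0,0,0,0,0,0,40],[0,0,-35,0,0,0,40],[0,0,-55,0,0,0,40],[-50,0,-20,0,0,0,40],[-50,0,0,0,0,0,40],[0,0,0,0,0,0,40]]]}}

```text
time: 34.35
tool_pos: [0.4737, -0.4758, 0.3181]
ee_rot: [3.141, 0.001, 1.422]
wrist_force: [0.3, 0.9, 0.4]
width: 0.0396
finger_force: 0.0
```

```bash
python3 - <<'E'
from bench import eyes
from fit import *
t,s=eyes.snapshot('top'),eyes.snapshot('scene')
a=cv2.resize(s['color'][120:290,90:500,::-1],None,fx=1.95,fy=1.95,interpolation=2)
b=cv2.resize(t['color'][120:260,140:520,::-1],(a.shape[1],290),interpolation=2)
b=b[:270]; cv2.imwrite('pics/end.png',cv2.resize(np.vstack([a[:330],b]),None,fx=1,fy=1)[:600])
E
```

```text
(no output)
```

View pics/end.png

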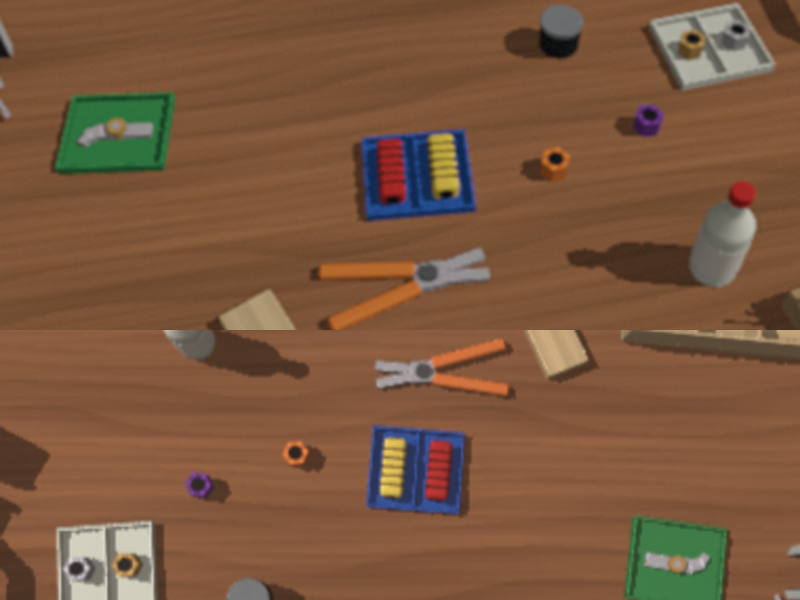

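Both views show every part flat and centred in its place: grips at (392,170) and (443,165), nuts at (692,43) and (738,35), blade at (117,130). The tin and pruners are unmoved, so I'm handing in.

```bash
python3 -c "
from bench import robot
print(robot.close_job())"
```

```text
the job is handed in; nothing more can be done
None
```

I handed the job in at about 34 s: the last pictures show both grips in the blue tray, both nuts in the white tray (one per bay) and the blade in the green tray, all flat, with the tin and pruners apparently unmoved; no verdict came back.

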